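# Set a push rivet in a floating panel

### The arm

A 6-joint arm with a two-finger parallel gripper is mounted at the origin on a cart in front of the work surface, level with it; the furniture and walls round the work are solid. World frame = base frame: x ahead of the robot, y to its left, z up, the work surface at z = 0. Lengths are in m, angles in rad, forces in N, time in s.
With the tool pointing down it reaches from about 0.25 to 0.725 m from the base axis. Payload 4 kg.
Tool frame: the origin (TCP) lies at the very end of the fingers, on their centre line; the grasp point (between the pads) lies 19 mm behind it; z points along the fingers, y is the line along which they close (so a half turn about z gives the same grasp; the last joint's range is limited). The gripper opens to 85 mm and grips with 20 to 120 N. Pads are 22 mm wide; open, the fingers measure 114 mm over their backs; the gripper's body (76 mm by 85 mm) begins 54 mm behind the grasp point. The pads swing forward as they close: fully open they stand 13 mm farther back than shut.
Start: joints at [1.199, 0.241, 0.005, 1.335, 0, 1.571], TCP at [0.182, 0.466, 0.231] pointing down, gripper open.
Joint ranges: [-2.72, 2.72], [-1.05, 1.87], [-1.09, 1.28], [-1.99, 2.15], [-1.42, 1.44], [-3.14, 3.14]. Speed limits (rad/s): [2.79, 2.79, 3.14, 3.14, 3.14, 3.14].

### API

Orientations are given as a unit quaternion [x, y, z, w].
In Python, from workcell import bot, vision, workorder gives the robot as it stands.
- The arm moves only by the shell command python3 -m creep 'ROWS' [OPENING]. ROWS is JSON, a list of rows, each a list of 2 entries, a list of its own where there are three numbers: the shift along the tool's x, y, z in mm, then the turn, a rotation vector about the tool's x, y, z in rad. In form: [[[dx, dy, dz], [wx, wy, wz]], ...]. A call has 1 to 12 rows; each row shifts and turns the commanded pose from where the row before left it, along the tool's axes as they then stand; what a row does not reach is not made up. A row lasts 1/8 s, in which the tool goes at most 62.5 mm and 10.7 degrees, less where a joint would pass 70% of its speed; a pose out of reach is approached as far as the arm can. A call is refused whole if a number of a shift passes 62.5 or a number of a turn 0.188, either way. A call with a gripper value outside its range is refused whole. OPENING is the finger opening in mm, from 0 to 85.4, set as the call begins (- or left out, the last holds). The fingers move at their own pace and stop on an object; the grip force is fixed at half the most. Time passes only in rows, so rows that do not move let the fingers close. It gives the time, the measured TCP pose, the force, the opening and the grip force at its end, in the units of the state.
- bot.get_obs(): the state, without advancing time (a new reading comes with each control period).
- vision.camera(name): name is "scene" or "top" or "wrist"; returns a dict with "image" (480x640x3 uint8, blue, green, red), "z_map" (480x640 float32, m along the optical axis (not along the pixel's ray), 0 where there is no reading), "K" (3x3 intrinsics, pixels), "rvec" (rotation vector, rad) and "tvec" (3), from world to camera coordinates, as OpenCV has them; the wrist camera has in their place "tool_from_camera" (4x4, takes a point from camera to tool coordinates, whose origin is the TCP and whose axes are the flange's). Camera axes: x right, y down, z forward; pixel columns grow to the right and rows downward; lengths in m; the calibration is good to about 2 mm. The wrist camera is an equidistant fisheye: a pixel r from the principal point sees the ray r / f radians off the axis. A picture is of the moment at which its call begins: read the wrist's pose just before it.
- workorder.job_done(): hands the job in; it is judged then, once.
Trained networks look in a picture, given as the dict that the camera call returned (one of the last four; its "shot" number tells which), for a name from the list of things; names that differ only in an ending like _2 or _b are one class to them, and where a whole thing is asked for, a point or a joint stands for the part that bears it (a point fixed in the world has none). Each returns a list of dicts, best first, with "score" (0 to 1); they miss things now and then, are a little off and sometimes report something else, mostly with a low value. They report only what shows in the picture. A call takes as long as a camera call. They do not tell look-alikes from the thing itself.
- vision.spot_in(picture, query): "position" ([column, row] in pixels, amid what is visible of it).
- vision.place_of(picture, query): "position" ([column, row] in pixels: a listed point, or the origin of a listed thing).
The state is a dict: "clock": time; "joint_pos": joint angles; "joint_vel": joint speeds; "tau": joint torques, N m; "eef_pos": TCP position; "tool_rot": TCP orientation; "ft_force": force on the tool from outside, world axes, zero at the start; "ft_torque": the same for the moment, N m; "grip_width": finger opening in m; "grasp_force": force on a finger pad.
Only numpy, scipy, OpenCV 4.12 (cv2) and the standard library are available. Lean on these libraries where they do the work, as an engineer would, in place of code of your own. Each camera call takes 0.05 s, during which the arm holds its last target. There are 200 camera calls.

### The job

Fasten the plywood painting panel: take the plastic push rivet out of its wooden block, push it into the panel's empty hole until its flange lies on the panel, and only then press its centre pin down flush with the collar. Push gently, never with more than about 20 N, because the panel floats on its frame and gives way; leave the things standing around where they are.

Things in the scene. Friction and masses are not known exactly. Their poses are not given: they have to be found in the camera images.
- rivet_mid (a point): Grey plastic push rivet, round, about 30 g, upright in the block. Point: on its axis (z up), half-way up the rivet's head: 9 mm above the flange's underside, 6 below the collar's top. Flange: diameter 30, 3 thick; on it the grip collar, diameter 20, 12 high: grip it here from above, any yaw. Shank under the flange: diameter 10, 20 long, its last 7 tapering to 5.
- pin (a joint): How far the rivet's centre pin (diameter 9 mm) is pressed in, in metres: 0 = standing 9 mm above the collar's top, 0.009 = flush with it (its stop). It starts between 0 and 0.002, moves only under about 13 N and stays where it is left. Pressed in before the flange lies on the panel it would spread the shank and spoil the rivet.
- hole (a point): Centre of the empty hole's mouth in the panel's top face, z up. Diameter 12 mm, through the panel (10 thick). In it sits a snug rubber bush, met at 10 to 14 mm depth, that yields to the shank at about 4 N and stays where it is pushed, so the rivet does not drop home by itself. Below is free space for the whole shank.
- panel: Plywood panel 206 x 106 x 10 mm, level, top 45 to 63 above the table; origin: centre of its underside, x lengthwise, z up. Empty hole at x=+70, a rivet set already (15 high) at x=-70. It floats: above about 9 N of push it slips down by a hidden 0 to 12 mm, different each time, and stays; its foam also yields 1 mm per 6 N and springs back. More than 22 N on the panel cracks it.
- holder: fixed wooden block, 80 x 70, 32 high, with a loose hole of diameter 14 in the middle of its top, where the rivet stands with its flange on the block; origin in the centre of the underside
- ink_bottle: black ink dropper bottle, diameter 25, 80 high, standing; origin in the centre of its underside; bystander
- thinner_jar: glass jar of cloudy thinner, diameter 72, 90 high, standing; origin in the centre of its underside; bystander
- mug: white mug with handle, diameter 78, 110 over the handle, 94 high, standing; origin in the centre of its underside; bystander
There are look-alikes about, which are no part of the job. Of the things shaped like the part that bears rivet_mid, the grey one is meant.

How it is judged:
By the outcome, as a careful person would: the job done as asked, in the order asked, and still so for the second after the job is handed in, with the robot touching nothing.
It also fails if it takes over 54 s, if anything falls off the work surface, if the arm or the gripper's body presses on something with over 40 N, if the wrist force passes 120 N, or if a joint passes its speed limit or range.

## Working session

There is one attempt and no reset: what is moved stays moved. The work goes in short steps, Python scripts to look and compute and a shell command to move; the robot and the scene stay as the last step left them, time stands still between calls to the robot, and variables do not carry over. Pictures are saved under pics/ and viewed, at most 10 in all, crops included, and the job is handed in when it is done.

```bash
mkdir -p pics && ls && cat > h.py <<'E'
import numpy as np, cv2
from scipy.spatial.transform import Rotation as R
from workcell import bot, vision, workorder
def w2c(p): 
    return R.from_rotvec(np.ravel(p["rvec"])).as_matrix(), np.ravel(p["tvec"])
def ray_z(p,uv,z):   # world point on pixel ray at height z
    M,t=w2c(p); d=M.T@np.linalg.solve(p["K"],[uv[0],uv[1],1]); c=-M.T@t
    return c+d*(z-c[2])/d[2]
def cloud(p):
    M,t=w2c(p); Z=p["z_map"]; v,u=np.mgrid[:480,:640]; K=p["K"]
    X=np.stack([(u-K[0,2])/K[0,0]*Z,(v-K[1,2])/K[1,1]*Z,Z],-1)
    return (X-t)@M
E
python3 - <<'E'
from h import *
o=bot.get_obs(); print(o["clock"],o["eef_pos"],o["tool_rot"],o["grip_width"])
for n in ("scene","top"):
    p=vision.camera(n); cv2.imwrite(f"pics/{n}.png",p["image"]); C=cloud(p)
    for q in ("rivet_mid","hole","panel","holder","ink_bottle","thinner_jar","mug"):
        for d in vision.place_of(p,q)[:4]:
            u,v=d["position"]; c=C[int(np.clip(round(v),0,479)),int(np.clip(round(u),0,639))]
            print(n,q,round(d["score"],2),np.round([u,v],1),np.round(c,3))
E
```

```text
pics
0.0 [0.18142592 0.46526473 0.23043469] [ 1.84855424e-01  9.82765208e-01 -9.92013275e-04 -1.84869434e-04] 0.0854052934205585
scene rivet_mid 0.81 [327.9 351.5] [0.448 0.252 0.034]
scene rivet_mid 0.73 [236.4 294.3] [0.645 0.217 0.036]
scene rivet_mid 0.58 [281.5 309.2] [0.551 0.217 0.046]
scene rivet_mid 0.55 [279.2 238.3] [0.67  0.042 0.031]
scene hole 0.64 [424.  199.3] [ 0.464 -0.197  0.05 ]
scene panel 0.65 [391.9 198.5] [ 0.525 -0.172  0.048]
scene holder 0.89 [285.  324.8] [0.536 0.233 0.031]
scene ink_bottle 0.73 [381.8 270.5] [0.463 0.013 0.013]
scene thinner_jar 0.74 [276.2 241.7] [0.675 0.046 0.022]
scene mug 0.56 [212.4 252.8] [0.764 0.133 0.021]
top rivet_mid 0.72 [227.  235.9] [0.648 0.205 0.034]
top rivet_mid 0.59 [203.2 333.9] [0.458 0.249 0.043]
top rivet_mid 0.56 [223.8 287.5] [0.545 0.207 0.048]
top hole 0.97 [432.4 332.8] [ 0.453 -0.191  0.039]
top panel 0.7 [432.9 294.6] [ 0.525 -0.193  0.05 ]
top holder 0.68 [226.5 281.5] [0.557 0.203 0.049]
top ink_bottle 0.68 [330.8 327. ] [0.469 0.001 0.068]
top thinner_jar 0.69 [325.4 215.4] [0.682 0.009 0.057]
top mug 0.82 [276.6 170.7] [0.773 0.102 0.053]
```

View pics/scene.png

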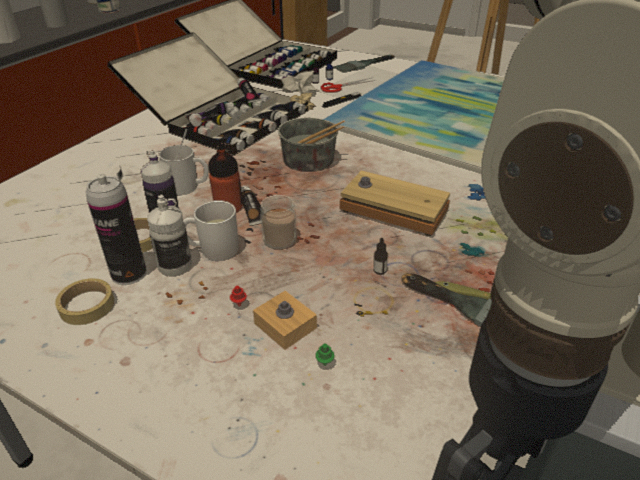

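View pics/top.png

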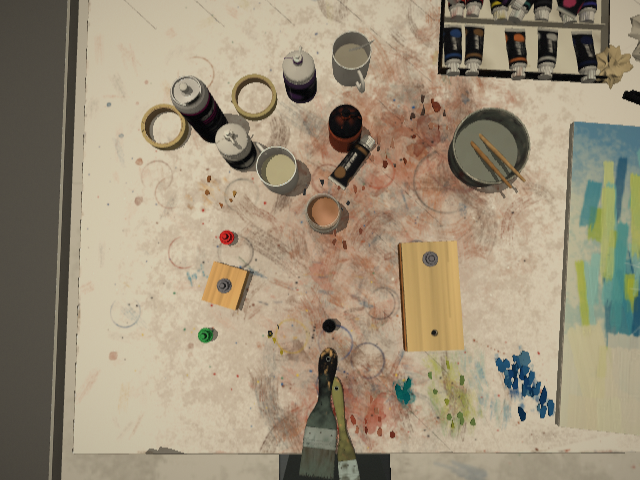

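```bash
python3 - <<'E'
from h import *
a=cv2.imread("pics/top.png")[215:355,180:260]; b=cv2.imread("pics/scene.png")[270:380,215:350]
a=cv2.resize(a,None,fx=4.2,fy=4.2,interpolation=2); b=cv2.resize(b,None,fx=3.4,fy=3.4,interpolation=2)
c=np.zeros((600,800,3),np.uint8); c[:min(600,a.shape[0]),:a.shape[1]]=a[:600]; c[:b.shape[0],340:340+b.shape[1]]=b[:,:460]
cv2.imwrite("pics/crop1.png",c)
E
```

```text
(no output)
```

View pics/crop1.png

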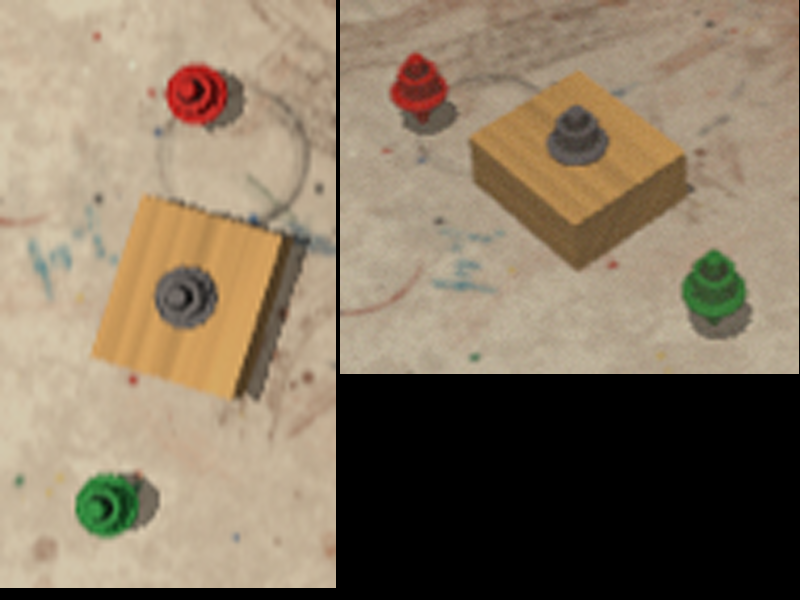

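The things that could be taken for the rivet, in top-view pixels, are:
- red look-alike at (227,238)
- green look-alike at (205,335)
- grey rivet set in the panel at (431,258)
- grey rivet upright in the block at (224,286)

I choose the grey one in the block, and the crop confirms it. The empty hole is at (434,333). Next I work out positions from both views.

```bash
cat >> h.py <<'E'
def tri(ps,uvs):
    A=[];b=[]
    for p,uv in zip(ps,uvs):
        M,t=w2c(p); d=M.T@np.linalg.solve(p["K"],[*uv,1]); d/=np.linalg.norm(d); c=-M.T@t
        P=np.eye(3)-np.outer(d,d); A.append(P); b.append(P@c)
    return np.linalg.lstsq(np.vstack(A),np.hstack(b),rcond=None)[0]
def intool(pt):
    o=bot.get_obs(); return R.from_quat(o["tool_rot"]).inv().apply(np.asarray(pt)-o["eef_pos"])*1000
E
python3 - <<'E'
from h import *
s=vision.camera("scene"); t=vision.camera("top")
f=lambda p,q,near: min((d["position"] for d in vision.place_of(p,q)),key=lambda x:np.hypot(x[0]-near[0],x[1]-near[1]))
rs,rt=f(s,"rivet_mid",(281,309)),f(t,"rivet_mid",(224,287)); hs,ht=f(s,"hole",(424,199)),f(t,"hole",(432,333))
print("riv",tri([s,t],[rs,rt]),ray_z(s,rs,.041),ray_z(t,rt,.041), "hole",hs,ht,ray_z(t,ht,.054))
C=cloud(t); 
for r in ((slice(270,320),slice(412,455)),(slice(340,350),slice(410,455))): print("panel top",np.median(C[r][...,2]))
print("block top",np.median(C[270:276,222:240][...,2]),"table",np.median(C[350:400,150:200][...,2]))
r=ray_z(t,rt,.041); print("hand shift to rivet", intool([r[0],r[1],.15]))
for q in ("ink_bottle","thinner_jar"):
    for d in vision.place_of(t,q)[:1]: print(q,ray_z(t,d["position"],0))
E
```

```text
riv [0.55162161 0.21359632 0.03858676] [0.55424029 0.21725491 0.041     ] [0.54785036 0.21088654 0.041     ] hole [422.8, 198.5] [435.3, 332.3] [ 0.4559628  -0.19391875  0.054     ]
panel top 0.04900832243916936
panel top 0.04895293241207062
block top 0.03164845906901076 table -0.0004406331058909999
hand shift to rivet [-433.8060452  -104.47745934   81.30669307]
ink_bottle [ 0.44718813 -0.20057183  0.        ]
thinner_jar [0.6890508  0.00939996 0.        ]
```

```bash
python3 -m creep '[[[-36,-9,6],[0,0,0]],[[-36,-9,6],[0,0,0]],[[-36,-9,7],[0,0,0]],[[-36,-9,7],[0,0,0]],[[-36,-9,7],[0,0,0]],[[-36,-9,7],[0,0,0]],[[-36,-9,7],[0,0,0]],[[-36,-9,7],[0,0,0]],[[-36,-9,7],[0,0,0]],[[-36,-9,7],[0,0,0]],[[-36,-9,7],[0,0,0]],[[-36,-5,7],[0,0,0]]]' 45
python3 - <<'E'
from h import *
o=bot.get_obs(); p=vision.camera("wrist"); cv2.imwrite("pics/w1.png",p["image"])
print(o["clock"],o["eef_pos"],o["tool_rot"],p["K"],np.round(p["tool_from_camera"],4))
print([(round(d["score"],2),d["position"]) for d in vision.place_of(p,"rivet_mid")])
E
```

```text
clock: 2.7
eef_pos: [0.5473, 0.2111, 0.1491]
tool_rot: [0.185, 0.983, 0.0, -0.0]
ft_force: [0.0, 0.4, 0.2]
grip_width: 0.045
grasp_force: 0.0
2.7 [0.54728879 0.21109147 0.14906571] [ 1.85015456e-01  9.82735610e-01  1.74956356e-05 -3.23510403e-05] [[371.64829954   0.         319.72784615]
 [  0.         371.64829954 244.6354514 ]
 [  0.           0.           1.        ]] [[-1.200e-03 -9.485e-01 -3.168e-01  8.130e-02]
 [ 1.000e+00 -1.000e-03 -6.000e-04 -4.000e-04]
 [ 2.000e-04 -3.168e-01  9.485e-01 -1.437e-01]
 [ 0.000e+00  0.000e+00  0.000e+00  1.000e+00]]
[(0.71, [321.3, 96.0]), (0.68, [357.2, 344.9]), (0.56, [318.2, 245.3])]
```

View pics/w1.png

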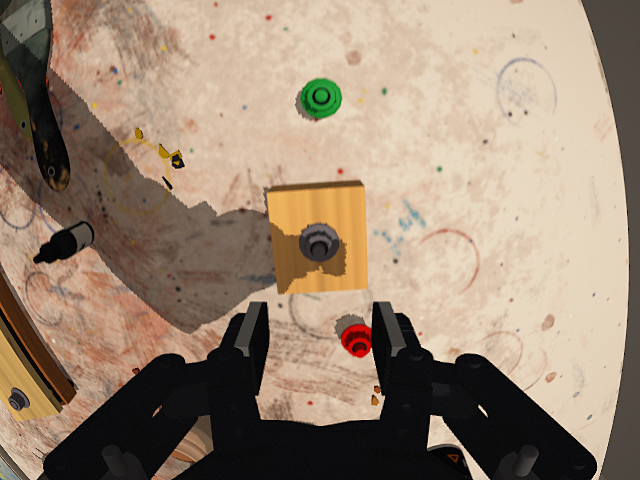

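The wrist view shows the grey rivet on its block at (319,243), green at (321,97), red at (357,340), and the fingertips at about (268,305) and (372,305).

```bash
cat >> h.py <<'E'
def wray(p,o,uv,z):   # wrist pixel -> world point at height z
    K=p["K"]; x=(uv[0]-K[0,2])/K[0,0]; y=(uv[1]-K[1,2])/K[1,1]; th=np.hypot(x,y); s=np.sinc(th/np.pi)
    d=np.array([x*s,y*s,np.cos(th)]); T=p["tool_from_camera"]; Q=R.from_quat(o["tool_rot"])
    c=Q.apply(T[:3,3])+o["eef_pos"]; d=Q.apply(T[:3,:3]@d); return c+d*(z-c[2])/d[2]
E
python3 - <<'E'
from h import *
o=bot.get_obs(); p=vision.camera("wrist"); 
ds=[d["position"] for d in vision.place_of(p,"rivet_mid")]
u=min(ds,key=lambda x:np.hypot(x[0]-319,x[1]-244))
w=wray(p,o,u,.041); print(u,w,intool(w))
w=wray(p,o,(319,249),.056); print("pin",w,intool(w))
w=wray(p,o,(319.5,242.5),.033); print("flange",w,intool(w))
E
```

```text
[319.5, 239.2] [0.54697236 0.20968344 0.041     ] [ -1.4512625   -1.40421976 107.74052184]
pin [0.54883897 0.20860896 0.056     ] [-3.56256035 -1.73338154 92.73809486]
flange [0.55169379 0.20779931 0.033     ] [ -6.54451771  -1.43297769 115.73425055]
```

```bash
python3 -m creep '[[[-1,0,20],[0,0,0]],[[-1,-1,25],[0,0,0]],[[-1,0,20],[0,0,0]],[[0,0,10],[0,0,0]],[[0,0,0],[0,0,0]]]' 40
python3 - <<'E'
from h import *
o=bot.get_obs(); p=vision.camera("wrist"); im=p["image"]; cv2.imwrite("pics/w2.png",cv2.resize(im[160:340,220:420],None,fx=3,fy=3,interpolation=2))
for d in vision.place_of(p,"rivet_mid"): 
    w=wray(p,o,d["position"],.041); print(d["score"],d["position"],w,intool(w))
E
```

```text
clock: 3.52
eef_pos: [0.5478, 0.2104, 0.0741]
tool_rot: [0.184, 0.983, -0.0, -0.001]
ft_force: [0.4, -1.2, -0.6]
grip_width: 0.0396
grasp_force: 0.0
0.85 [323.4, 82.1] [0.45345104 0.24848424 0.041     ] [102.87027299   0.63742653  34.14352816]
0.72 [368.8, 401.9] [0.63581247 0.20883078 0.041     ] [-81.45484566  29.83162203  34.34356361]
0.69 [319.0, 287.0] [0.54852278 0.20915799 0.041     ] [ 8.70665540e-03 -1.52562192e+00  3.42371155e+01]
```

View pics/w2.png

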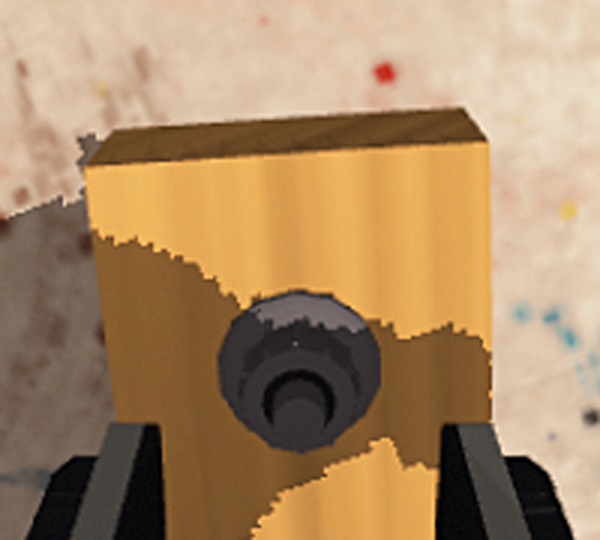

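The grey rivet's flange is centred at about (320,284) in the full frame, midway between the fingers. I check x with rays before going down.

```bash
python3 - <<'E'
from h import *
o=bot.get_obs(); p=vision.camera("wrist")
for n,uv,z in (("flange",(320,283.7),.0335),("mid net",(319,287),.041),("collar top",(320.3,292),.047),("pin top",(320.5,296.5),.055)):
    print(n,np.round(intool(wray(p,o,uv,z)),1))
E
```

```text
flange [-2.9 -0.4 42. ]
mid net [-1.4 -1.  34.4]
collar top [-1.5 -0.3 28.4]
pin top [-0.1 -0.2 20.4]
```

```bash
python3 -m creep '[[[-1,-1,12],[0,0,0]],[[0,0,12],[0,0,0]],[[0,0,8],[0,0,0]],[[0,0,5],[0,0,0]],[[0,0,0],[0,0,0]]]' 34
python3 -m creep '[[[0,0,0],[0,0,0]],[[0,0,0],[0,0,0]],[[0,0,0],[0,0,0]],[[0,0,0],[0,0,0]]]' 10
```

```text
clock: 4.3
eef_pos: [0.549, 0.2085, 0.0366]
tool_rot: [0.185, 0.983, -0.0, -0.001]
ft_force: [-1.4, -0.3, 0.5]
grip_width: 0.034
grasp_force: 0.0
clock: 4.8
eef_pos: [0.5498, 0.2088, 0.0378]
tool_rot: [0.185, 0.983, 0.0, 0.0]
ft_force: [-0.7, 0.3, 2.9]
grip_width: 0.016
grasp_force: 58.8
```

```bash
python3 -m creep '[[[0,0,-3],[0,0,0]],[[0,0,-8],[0,0,0]],[[0,0,-15],[0,0,0]],[[0,0,-20],[0,0,0]],[[0,0,-20],[0,0,0]],[[0,0,-20],[0,0,0]],[[0,0,0],[0,0,0]],[[0,0,0],[0,0,0]]]'
python3 - <<'E'
from h import *
o=bot.get_obs(); print(o["ft_force"],o["eef_pos"])
p=vision.camera("wrist"); a=cv2.resize(p["image"][220:420,220:420],None,fx=2.5,fy=2.5,interpolation=2)
s=vision.camera("scene"); M,t=w2c(s); c=s["K"]@(M@o["eef_pos"]+t); u,v=(c[:2]/c[2]).astype(int); print(u,v)
b=cv2.resize(s["image"][v-50:v+50,u-30:u+30],None,fx=5,fy=5,interpolation=2)
cv2.imwrite("pics/w3.png",np.hstack([a,b]))
print([(round(d["score"],2),d["position"]) for d in vision.place_of(p,"rivet_mid")])
E
```

```text
clock: 5.8
eef_pos: [0.5491, 0.2086, 0.1232]
tool_rot: [0.185, 0.983, -0.0, -0.0]
ft_force: [-0.1, 0.1, -0.4]
grip_width: 0.016
grasp_force: 58.6
[-0.13088103  0.14480652 -0.38981616] [0.54910312 0.20857555 0.12317581]
283 269
[(0.94, [317.5, 318.2]), (0.72, [325.5, 85.9])]
```

View pics/w3.png

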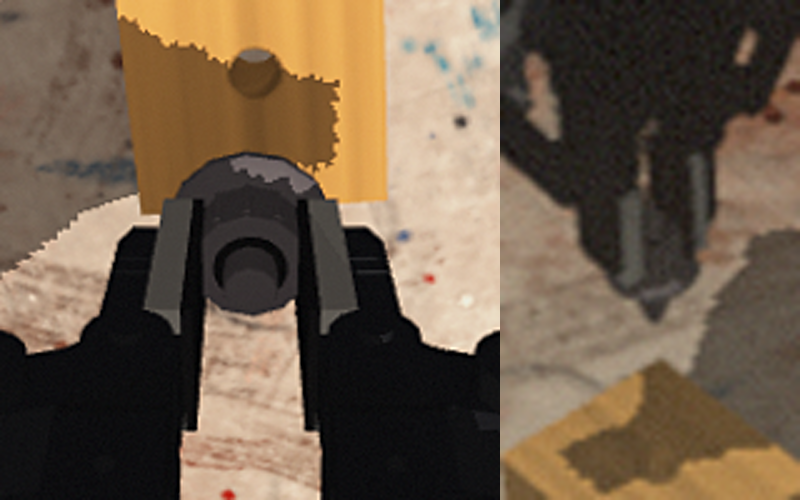

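The rivet is held upright by its collar, with the pin at about (320,325), and the block is empty. I carry it high past the ink bottle and stop 40 mm short of the hole in tool x.

```bash
python3 - <<'E'
from h import *
o=bot.get_obs(); p=vision.camera("wrist"); z=o["eef_pos"][2]
for n,uv,tz in (("flange",(320,310),4.3),("mid net",(317.5,318.2),-3.2),("pin",(320.3,328),-18)):
    print(n,np.round(intool(wray(p,o,uv,z-tz/1000)),1))
E
python3 -m creep '[[[0,-10,-20],[0,0,0]],[[-10,-36,-7],[0,0,0]],[[-9,-36,0],[0,0,0]],[[-9,-36,0],[0,0,0]],[[-9,-36,0],[0,0,0]],[[-9,-36,0],[0,0,0]],[[-9,-36,0],[0,0,0]],[[-9,-36,0],[0,0,0]],[[-9,-36,0],[0,0,0]],[[-9,-36,0],[0,0,0]],[[-9,-36,0],[0,0,0]],[[-9,-36,0],[0,0,0]]]'
python3 -m creep '[[[-9,-22,0],[0,0,0]],[[0,-10,15],[0,0,0]],[[0,0,20],[0,0,0]],[[0,0,10],[0,0,0]],[[0,0,0],[0,0,0]],[[0,0,0],[0,0,0]]]'
python3 - <<'E'
from h import *
o=bot.get_obs(); p=vision.camera("wrist"); cv2.imwrite("pics/w4.png",p["image"][60:460,120:520])
for q in ("hole","rivet_mid"):
  for d in vision.place_of(p,q): print(q,round(d["score"],2),d["position"],np.round(wray(p,o,d["position"],.05),4),np.round(intool(wray(p,o,d["position"],.05)),1))
t=vision.camera("top"); C=cloud(t); print([np.median(C[a:b,410:420][...,2]) for a,b in((250,280),(290,310),(320,340))])
E
```

```text
flange [ 0.8 -0.5  4.4]
mid net [ 0.9 -1.5 -3.1]
pin [  4.9  -0.3 -17.9]
clock: 7.5
eef_pos: [0.4945, -0.207, 0.1497]
tool_rot: [0.185, 0.983, 0.0, -0.0]
ft_force: [1.4, -0.9, -0.4]
grip_width: 0.0163
grasp_force: 58.7
clock: 8.25
eef_pos: [0.4922, -0.2387, 0.1057]
tool_rot: [0.184, 0.983, -0.0, 0.0]
ft_force: [0.0, -0.3, -0.6]
grip_width: 0.0163
grasp_force: 58.7
hole 0.61 [369.1, 181.9] [ 0.4546 -0.1958  0.05  ] [51.  26.5 56. ]
rivet_mid 0.74 [591.6, 112.2] [ 0.4585 -0.0402  0.05  ] [103.8 172.9  55.9]
rivet_mid 0.59 [319.8, 319.3] [ 0.5235 -0.2514  0.05  ] [-33.4  -0.3  56.1]
[np.float64(0.04923418337208367), np.float64(0.04885690821485248), np.float64(0.04869565677199007)]
```

View pics/w4.png

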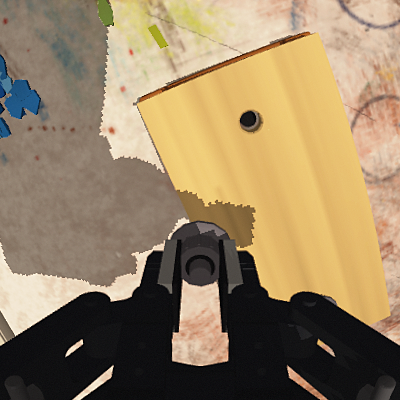

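The panel's empty hole is at about (370,180) in the full frame, 51 mm ahead and 26 mm to the side in tool axes. I overshot slightly, so I correct and look closer.

```bash
python3 -m creep '[[[10,13,0],[0,0,0]],[[10,13,8],[0,0,0]],[[0,0,5],[0,0,0]],[[0,0,0],[0,0,0]],[[0,0,0],[0,0,0]]]'
python3 - <<'E'
from h import *
o=bot.get_obs(); p=vision.camera("wrist"); cv2.imwrite("pics/w5.png",cv2.resize(p["image"][180:360,240:400],None,fx=3.3,fy=3.3,interpolation=2))
for q in ("hole","rivet_mid"):
  for d in vision.place_of(p,q): print(q,round(d["score"],2),d["position"],np.round(wray(p,o,d["position"],.05),4),np.round(intool(wray(p,o,d["position"],.05)),1))
E
```

```text
clock: 9.07
eef_pos: [0.483, -0.2079, 0.0926]
tool_rot: [0.185, 0.983, -0.0, 0.0]
ft_force: [0.2, -0.4, -0.0]
grip_width: 0.0156
grasp_force: 58.7
hole 0.64 [322.7, 221.2] [ 0.4537 -0.1953  0.05  ] [31.9  1.1 42.5]
rivet_mid 0.92 [320.4, 319.0] [ 0.5071 -0.2175  0.05  ] [-26.   -0.1  42.6]
```

View pics/w5.png

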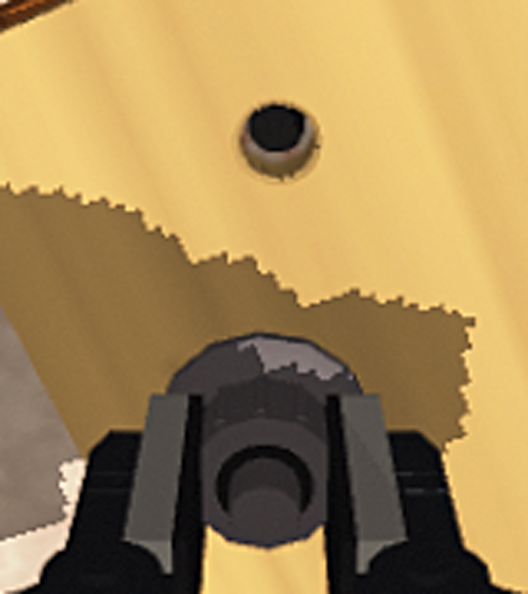

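```bash
python3 - <<'E'
from h import *
o=bot.get_obs(); p=vision.camera("wrist"); z=o["eef_pos"][2]; f=lambda uv,zz: np.round(intool(wray(p,o,uv,zz)),1)
print("hole mine",f((324.5,222.7),.049),"net",[f(d["position"],.049) for d in vision.place_of(p,"hole")][:1])
for n,uv,tz in (("flange",(320,310.6),4.3),("mid net",(320.4,319),-3.2),("pin",(320.3,330),-17)): print(n,f(uv,z-tz/1000))
t=vision.camera("top"); s=vision.camera("scene")
H={n:[d["position"] for d in vision.place_of(q,"hole")][:1] for n,q in(("t",t),("s",s))}; print(H)
if H["t"]: print("top",ray_z(t,H["t"][0],.049),intool(ray_z(t,H["t"][0],.049)))
if H["s"]: print("scene",ray_z(s,H["s"][0],.049))
E
```

```text
hole mine [30.7  2.  43.5] net [array([29.7,  0.8, 43.5])]
flange [ 0.3 -0.4  4.2]
mid net [ 0.2 -0.3 -3.3]
pin [  3.1  -0.3 -17.1]
{'t': [[434.6, 334.1]], 's': [[427.5, 200.0]]}
top [ 0.45217835 -0.19350252  0.049     ] [33.48748502  2.09013907 43.31970854]
scene [ 0.45681354 -0.19812241  0.049     ]
```

```bash
python3 -m creep '[[[15,1,0],[0,0,0]],[[15,1,0],[0,0,0]],[[0,0,5],[0,0,0]],[[0,0,5],[0,0,0]],[[0,0,0],[0,0,0]],[[0,0,0],[0,0,0]]]'
python3 - <<'E'
from h import *
o=bot.get_obs(); print(o["eef_pos"])
out=[]
for n in ("scene","wrist"):
    s=vision.camera(n); 
    if n=="scene":
        M,t=w2c(s); c=s["K"]@(M@(o["eef_pos"]-[0,0,.03])+t); u,v=(c[:2]/c[2]).astype(int); print(u,v); print([d["position"] for d in vision.place_of(s,"hole")])
    else: u,v=320,300
    k=35 if n=="scene" else 60
    out.append(cv2.resize(s["image"][v-k:v+k,u-k:u+k],(400,400),interpolation=2))
cv2.imwrite("pics/w6.png",np.hstack(out))
E
```

```text
clock: 10.28
eef_pos: [0.4557, -0.1949, 0.0822]
tool_rot: [0.185, 0.983, -0.0, 0.0]
ft_force: [0.0, 0.7, -0.1]
grip_width: 0.016
grasp_force: 58.7
[ 0.45572195 -0.19490496  0.08218023]
427 199
[[426.4, 200.7]]
```

View pics/w6.png

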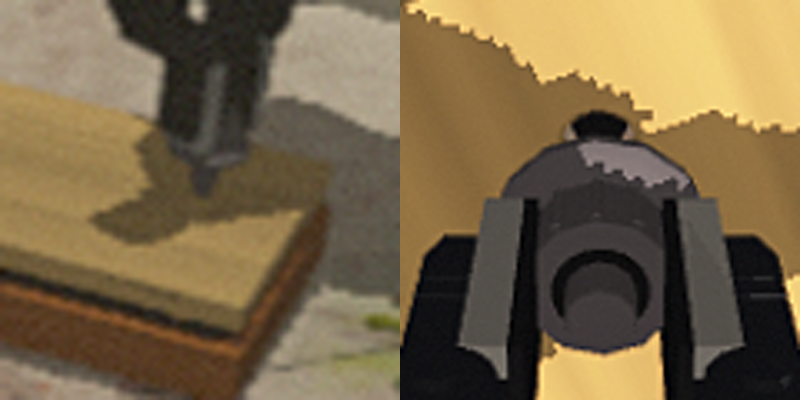

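The shank tip hangs just above the hole in the scene view. In the wrist view the hole peeps out centred over the flange, with its top edge at about (320,272). I check x.

```bash
python3 - <<'E'
from h import *
o=bot.get_obs(); p=vision.camera("wrist"); f=lambda uv,zz: np.round(intool(wray(p,o,uv,zz)),1)
print(f((320,272.4),.049),f((320,285.5),.049),"flange top edge",f((320,240+137*.3),o["eef_pos"][2]-.0043))
E
```

```text
[ 7.  -0.4 33.4] [-0.5 -0.4 33.4] flange top edge [15.  -0.4  4.3]
```

```bash
python3 -m creep '[[[0.5,0,3],[0,0,0]],[[0.5,0,3],[0,0,0]],[[0,0,3],[0,0,0]],[[0,0,2],[0,0,0]],[[0,0,1],[0,0,0]],[[0,0,0],[0,0,0]]]'
```

```text
clock: 11.22
eef_pos: [0.4544, -0.1944, 0.0702]
tool_rot: [0.185, 0.983, 0.0, -0.0]
ft_force: [-0.8, -0.9, -1.1]
grip_width: 0.016
grasp_force: 58.7
```

```bash
python3 -m creep '[[[0,0,2],[0,0,0]],[[0,0,1.5],[0,0,0]],[[0,0,1],[0,0,0]],[[0,0,0],[0,0,0]]]'; python3 -m creep '[[[0,0,1],[0,0,0]],[[0,0,1],[0,0,0]],[[0,0,1],[0,0,0]],[[0,0,0],[0,0,0]]]'
```

```text
clock: 11.72
eef_pos: [0.4544, -0.1943, 0.0657]
tool_rot: [0.185, 0.983, 0.0, -0.0]
ft_force: [0.0, 0.4, 0.0]
grip_width: 0.0161
grasp_force: 58.7
clock: 12.22
eef_pos: [0.4547, -0.1945, 0.0631]
tool_rot: [0.185, 0.983, -0.0, 0.0]
ft_force: [-0.5, 0.4, 2.2]
grip_width: 0.0157
grasp_force: 58.9
```

```bash
python3 -m creep '[[[0,0,1],[0,0,0]],[[0,0,1],[0,0,0]],[[0,0,0],[0,0,0]]]'; python3 -m creep '[[[0,0,1],[0,0,0]],[[0,0,1],[0,0,0]],[[0,0,0],[0,0,0]]]';  python3 -m creep '[[[0,0,1],[0,0,0]],[[0,0,0.7],[0,0,0]],[[0,0,0],[0,0,0]]]'
```

```text
clock: 12.6
eef_pos: [0.4546, -0.1945, 0.0609]
tool_rot: [0.185, 0.983, -0.0, 0.0]
ft_force: [-0.7, -0.4, 3.3]
grip_width: 0.0163
grasp_force: 59.0
clock: 12.98
eef_pos: [0.4545, -0.1944, 0.0588]
tool_rot: [0.185, 0.983, -0.0, 0.0]
ft_force: [0.5, 0.2, 3.5]
grip_width: 0.0158
grasp_force: 59.0
clock: 13.35
eef_pos: [0.4544, -0.1944, 0.057]
tool_rot: [0.185, 0.983, 0.0, 0.0]
ft_force: [-0.1, -0.1, 3.7]
grip_width: 0.0159
grasp_force: 59.0
```

```bash
python3 -m creep '[[[0,0,0.7],[0,0,0]],[[0,0,0.5],[0,0,0]],[[0,0,0],[0,0,0]]]'; python3 -m creep '[[[0,0,0.5],[0,0,0]],[[0,0,0.5],[0,0,0]],[[0,0,0],[0,0,0]]]'
```

```text
clock: 13.72
eef_pos: [0.4544, -0.1944, 0.0559]
tool_rot: [0.185, 0.983, -0.0, -0.0]
ft_force: [0.2, 0.3, 3.7]
grip_width: 0.0163
grasp_force: 59.0
clock: 14.1
eef_pos: [0.4544, -0.1943, 0.0548]
tool_rot: [0.185, 0.983, 0.0, -0.0]
ft_force: [0.5, 0.4, 3.4]
grip_width: 0.0158
grasp_force: 59.0
```

```bash
python3 -m creep '[[[0,0,0.5],[0,0,0]],[[0,0,0],[0,0,0]]]'; python3 -m creep '[[[0,0,0.5],[0,0,0]],[[0,0,0],[0,0,0]]]'; python3 -m creep '[[[0,0,0.5],[0,0,0]],[[0,0,0],[0,0,0]]]'
```

```text
clock: 14.35
eef_pos: [0.4545, -0.1944, 0.0545]
tool_rot: [0.185, 0.983, -0.0, 0.0]
ft_force: [-1.1, 0.6, 4.1]
grip_width: 0.016
grasp_force: 59.1
clock: 14.6
eef_pos: [0.4545, -0.1944, 0.0542]
tool_rot: [0.185, 0.983, -0.0, 0.0]
ft_force: [-0.6, -0.6, 6.7]
grip_width: 0.0163
grasp_force: 59.3
clock: 14.85
eef_pos: [0.4545, -0.1944, 0.0538]
tool_rot: [0.185, 0.983, -0.0, 0.0]
ft_force: [-1.0, 0.5, 8.1]
grip_width: 0.016
grasp_force: 59.4
```

The flange met the panel at the predicted height and the force rose from 4 to 8 N. I release, back off, and check the seating.

```bash
python3 -m creep '[[[0,0,-0.5],[0,0,0]],[[0,0,0],[0,0,0]],[[0,0,0],[0,0,0]],[[0,0,0],[0,0,0]]]' 40; python3 -m creep '[[[0,0,-5],[0,0,0]],[[0,0,-15],[0,0,0]],[[0,0,-20],[0,0,0]],[[-15,0,-15],[0,0,0]],[[-15,0,0],[0,0,0]],[[0,0,0],[0,0,0]],[[0,0,0],[0,0,0]]]' 
python3 - <<'E'
from h import *
o=bot.get_obs(); p=vision.camera("wrist"); s=vision.camera("scene"); t=vision.camera("top")
a=cv2.resize(p["image"][180:300,260:380],(480,480),interpolation=2); b=cv2.resize(s["image"][160:240,385:465],(480,480),interpolation=2)[:,100:420]
cv2.imwrite("pics/w7.png",np.hstack([a,b]))
C=cloud(t); print("panel z",[np.median(C[a:b,410:420][...,2]) for a,b in((250,280),(290,310),(320,340))])
for d in vision.place_of(p,"rivet_mid"): print(d["score"],d["position"],intool(wray(p,o,d["position"],.058)))
E
```

```text
clock: 15.35
eef_pos: [0.4542, -0.1943, 0.0536]
tool_rot: [0.185, 0.983, 0.0, -0.0]
ft_force: [0.1, -0.1, -0.3]
grip_width: 0.0402
grasp_force: 0.0
clock: 16.23
eef_pos: [0.4817, -0.205, 0.1091]
tool_rot: [0.185, 0.983, 0.0, -0.0]
ft_force: [-0.1, 0.1, -0.6]
grip_width: 0.04
grasp_force: 0.0
panel z [np.float64(0.0488334204095785), np.float64(0.048904018004046965), np.float64(0.04872377719542394)]
0.88 [319.0, 219.4] [30.66605179 -0.85786116 50.8134077 ]
```

View pics/w7.png

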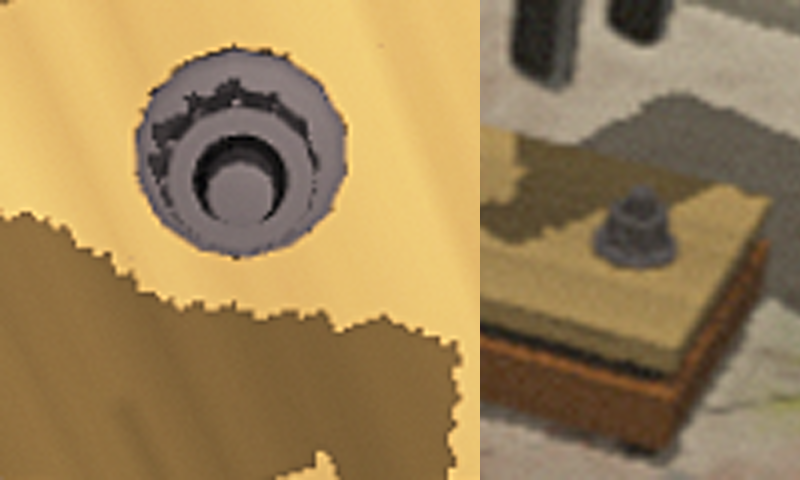

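The flange lies flat on the panel with the pin standing proud: flange at wrist crop (240,152), no gap in the scene crop. That is all 10 pictures, so the rest goes by force and depth. I close the fingers and press the pin.

```bash
python3 -m creep '[[[15,0,0],[0,0,0]],[[15,-0.5,0],[0,0,0]],[[0,0,0],[0,0,0]],[[0,0,12],[0,0,0]],[[0,0,10],[0,0,0]],[[0,0,8],[0,0,0]],[[0,0,0],[0,0,0]]]' 0; python3 -m creep '[[[0,0,2],[0,0,0]],[[0,0,1.5],[0,0,0]],[[0,0,1],[0,0,0]],[[0,0,0],[0,0,0]]]'
```

```text
clock: 17.3
eef_pos: [0.4536, -0.1945, 0.0777]
tool_rot: [0.185, 0.983, 0.0, -0.001]
ft_force: [0.3, -0.1, 0.3]
grip_width: 0.0002
grasp_force: 0.0
clock: 17.8
eef_pos: [0.4543, -0.1949, 0.0745]
tool_rot: [0.185, 0.983, -0.0, 0.0]
ft_force: [-0.1, 0.8, -0.5]
grip_width: 0.0001
grasp_force: 0.0
```

```bash
for i in 1 2 3; do :; done; python3 -m creep '[[[0,0,1],[0,0,0]],[[0,0,0],[0,0,0]]]' | grep -E "eef|ft_f"; python3 -m creep '[[[0,0,1],[0,0,0]],[[0,0,0],[0,0,0]]]'| grep -E "eef|ft_f"; python3 -m creep '[[[0,0,0.7],[0,0,0]],[[0,0,0],[0,0,0]]]'| grep -E "eef|ft_f"
```

```text
eef_pos: [0.4542, -0.1948, 0.0734]
ft_force: [-0.5, -0.8, 0.2]
eef_pos: [0.4542, -0.1948, 0.0723]
ft_force: [0.1, -0.1, -0.1]
eef_pos: [0.4544, -0.1949, 0.0718]
ft_force: [-0.2, 0.1, 1.0]
```

```bash
python3 -m creep '[[[0,0,0.7],[0,0,0]],[[0,0,0],[0,0,0]]]' | grep -E "eef|ft_f"; python3 -m creep '[[[0,0,0.7],[0,0,0]],[[0,0,0],[0,0,0]]]'| grep -E "eef|ft_f"; python3 -m creep '[[[0,0,0.7],[0,0,0]],[[0,0,0],[0,0,0]]]'| grep -E "eef|ft_f"
```

```text
eef_pos: [0.4545, -0.1949, 0.0713]
ft_force: [-1.1, 0.3, 2.9]
eef_pos: [0.4545, -0.195, 0.0708]
ft_force: [-0.8, 0.3, 5.6]
eef_pos: [0.4544, -0.1949, 0.0702]
ft_force: [-2.9, -0.2, 6.1]
```

```bash
python3 -m creep '[[[0,0,0.7],[0,0,0]],[[0,0,0],[0,0,0]]]' | grep -E "eef|ft_f"; python3 -m creep '[[[0,0,0.7],[0,0,0]],[[0,0,0],[0,0,0]]]'| grep -E "eef|ft_f"
```

```text
eef_pos: [0.4545, -0.1949, 0.0696]
ft_force: [-1.5, 1.0, 7.4]
eef_pos: [0.4545, -0.195, 0.0689]
ft_force: [-0.9, 1.1, 6.1]
```

```bash
python3 -m creep '[[[0,0,0.7],[0,0,0]],[[0,0,0],[0,0,0]]]' | grep -E "eef|ft_f"; python3 -m creep '[[[0,0,0.7],[0,0,0]],[[0,0,0],[0,0,0]]]'| grep -E "eef|ft_f"
```

```text
eef_pos: [0.4545, -0.1949, 0.0682]
ft_force: [-2.1, 0.6, 6.0]
eef_pos: [0.4545, -0.195, 0.0675]
ft_force: [-1.3, 0.3, 7.3]
```

```bash
python3 -m creep '[[[0,0,0.8],[0,0,0]],[[0,0,0.8],[0,0,0]],[[0,0,0],[0,0,0]]]' | grep -E "eef|ft_f"; python3 -m creep '[[[0,0,0.8],[0,0,0]],[[0,0,0.8],[0,0,0]],[[0,0,0],[0,0,0]]]'| grep -E "eef|ft_f"
```

```text
eef_pos: [0.4545, -0.195, 0.0664]
ft_force: [-2.7, 1.2, 10.0]
eef_pos: [0.4545, -0.195, 0.065]
ft_force: [-3.0, 1.3, 13.6]
```

```bash
python3 -m creep '[[[0,0,0.8],[0,0,0]],[[0,0,0],[0,0,0]]]' | grep -E "eef|ft_f"; python3 -m creep '[[[0,0,0.8],[0,0,0]],[[0,0,0],[0,0,0]]]'| grep -E "eef|ft_f"
```

```text
eef_pos: [0.4545, -0.195, 0.0643]
ft_force: [-3.3, 1.5, 13.0]
eef_pos: [0.4545, -0.195, 0.0635]
ft_force: [-4.1, 0.8, 13.3]
```

```bash
python3 -m creep '[[[0,0,0.8],[0,0,0]],[[0,0,0.8],[0,0,0]],[[0,0,0],[0,0,0]]]' | grep -E "eef|ft_f"; python3 -m creep '[[[0,0,0.8],[0,0,0]],[[0,0,0.8],[0,0,0]],[[0,0,0],[0,0,0]]]'| grep -E "eef|ft_f"
```

```text
eef_pos: [0.4545, -0.195, 0.0619]
ft_force: [-3.1, 1.3, 12.8]
eef_pos: [0.4545, -0.195, 0.0602]
ft_force: [-4.2, 1.5, 11.6]
```

```bash
python3 -m creep '[[[0,0,0.8],[0,0,0]],[[0,0,0],[0,0,0]]]' | grep -E "eef|ft_f"; python3 -m creep '[[[0,0,0.8],[0,0,0]],[[0,0,0],[0,0,0]]]'| grep -E "eef|ft_f"
```

```text
eef_pos: [0.4545, -0.195, 0.0595]
ft_force: [-3.0, 0.7, 11.8]
eef_pos: [0.4544, -0.195, 0.0587]
ft_force: [-3.8, 0.1, 12.2]
```

```bash
python3 -m creep '[[[0,0,0.7],[0,0,0]],[[0,0,0],[0,0,0]]]' | grep -E "eef|ft_f"; python3 -m creep '[[[0,0,0.7],[0,0,0]],[[0,0,0],[0,0,0]]]'| grep -E "eef|ft_f"
```

```text
eef_pos: [0.4545, -0.195, 0.0583]
ft_force: [-4.2, 2.3, 14.9]
eef_pos: [0.4545, -0.195, 0.0578]
ft_force: [-4.0, 1.2, 16.8]
```

```bash
python3 -m creep '[[[0,0,0.5],[0,0,0]],[[0,0,0],[0,0,0]]]' | grep -E "eef|ft_f"; python3 -m creep '[[[0,0,0.5],[0,0,0]],[[0,0,0],[0,0,0]]]'| grep -E "eef|ft_f|clock"
```

```text
eef_pos: [0.4545, -0.195, 0.0576]
ft_force: [-5.6, 2.3, 18.4]
clock: 23.8
eef_pos: [0.4545, -0.1951, 0.0573]
ft_force: [-6.7, 2.8, 20.4]
```

The force rose steadily above the 13 N plateau, which means the pin is at its stop or the collar is reached. I back off and measure the pin's height by depth.

```bash
python3 -m creep '[[[0,0,-2],[0,0,0]],[[0,0,-10],[0,0,0]],[[0,0,-25],[0,0,0]],[[-15,0,-15],[0,0,0]],[[-15,0,-5],[0,0,0]],[[0,0,0],[0,0,0]],[[0,0,0],[0,0,0]]]' | grep -E "eef|ft_f|clock"
cat > m.py <<'E'
from h import *
o=bot.get_obs(); P=[vision.camera("wrist") for _ in range(3)]; p=P[0]; K=p["K"]
v,u=np.mgrid[:480,:640]; x=(u-K[0,2])/K[0,0]; y=(v-K[1,2])/K[1,1]; th=np.hypot(x,y)
Z=np.median([q["z_map"] for q in P],0); s=np.tan(th)/np.maximum(th,1e-9); X=np.stack([x*s*Z,y*s*Z,Z],-1)
T=p["tool_from_camera"]; W=R.from_quat(o["tool_rot"]).apply((X@T[:3,:3].T+T[:3,3]).reshape(-1,3))+o["eef_pos"]
W=W.reshape(480,640,3); np.save("W.npy",W)
d=vision.place_of(p,"rivet_mid"); print([(round(e["score"],2),e["position"]) for e in d])
c=min((e["position"] for e in d),key=lambda a:np.hypot(a[0]-320,a[1]-220)); a,b=int(c[0]),int(c[1])
print(np.round(W[b-32:b+34:2,a-32:a+34:4,2]*1000).astype(int))
t=vision.camera("top"); C=cloud(t); print("panel",[np.median(C[i:j,410:420][...,2]) for i,j in((250,280),(290,310),(320,340))])
print(np.round(C[326:342,424:444,2]*1000).astype(int)); print("set rivet",np.round(C[252:266:2,422:442:2,2]*1000).astype(int))
E
python3 m.py
```

```text
clock: 24.68
eef_pos: [0.4811, -0.2053, 0.1109]
ft_force: [0.4, 0.5, -0.7]
[(0.85, [318.7, 219.2])]
[[47 48 47 47 47 47 47 47 47 48 47 47 48 48 47 47 48]
 [47 47 48 47 47 47 47 47 47 47 47 48 47 47 48 47 48]
 [47 47 48 47 46 47 48 47 47 47 47 47 47 48 48 48 46]
 [47 47 47 46 46 47 47 49 49 49 50 49 46 47 47 46 47]
 [48 47 48 48 47 48 50 50 50 50 51 49 49 48 48 47 47]
 [48 47 47 47 47 50 51 50 50 51 51 50 49 47 47 48 48]
 [48 48 47 47 47 50 51 51 51 51 51 51 50 49 47 47 47]
 [48 47 47 47 50 51 51 50 51 50 51 51 50 50 48 47 47]
 [46 46 48 47 50 50 51 52 56 56 53 51 50 51 47 47 47]
 [46 47 47 49 50 51 58 58 61 62 60 54 50 50 48 47 46]
 [47 47 47 50 51 50 61 62 62 62 62 61 52 51 49 47 47]
 [48 47 48 49 50 54 61 62 62 63 62 62 59 50 50 47 47]
 [46 48 46 50 50 56 63 63 62 62 62 62 62 50 51 49 47]
 [46 47 48 50 51 61 63 62 62 61 63 62 62 51 51 49 47]
 [47 47 47 50 51 63 62 63 62 62 62 63 62 52 51 49 47]
 [46 48 47 50 50 62 63 62 63 62 62 63 62 54 51 50 47]
 [47 48 47 50 55 63 63 62 62 62 63 62 62 62 51 49 47]
 [47 46 48 50 57 62 62 63 62 62 62 62 62 62 51 49 48]
 [47 47 47 51 61 62 63 63 62
[... 1792 characters left out ...]
0  60  59  63  48  46
   45  43]
 [ 45  47  45  43  47  49  47  49  58  60  57  61  61  61  59  56  47  45
   48  48]
 [ 44  46  43  46  44  47  50  50  51  55  63  62  58  59  51  49  45  46
   47  47]
 [ 45  47  45  44  45  44  46  49  48  48  49  48  51  48  49  47  50  45
   46  46]
 [ 44  47  43  44  44  46  45  47  46  49  48  45  48  46  46  45 985  46
   46  44]
 [ 47  48  46  47  44  46  45  46  44  46  43  44  48  46  44  43  44  43
   47  46]]
set rivet [[46 43 50 46 48 45 44 47 45 48]
 [45 50 51 58 62 58 60 42 47 47]
 [47 46 60 60 65 63 60 47 45 45]
 [48 46 60 63 65 62 60 51 47 43]
 [46 48 58 62 59 61 61 50 45 46]
 [46 50 50 59 60 61 49 46 46 46]
 [47 49 46 49 49 49 48 44 48 45]]
```

The depth map shows panel 47, flange top 50 and a flat collar and pin top at 62. I make one sub-millimetre check of pin against collar ring.

```bash
python3 - <<'E'
import numpy as np
W=np.load("W.npy")[150:290,250:390].reshape(-1,3); T=W[(W[:,2]>.0605)&(W[:,2]<.075)]; c=(T[:,:2].min(0)+T[:,:2].max(0))/2; c=np.median(T[:,:2],0)
r=np.hypot(*(W[:,:2]-c).T)*1000
for a,b in((0,3),(3,4.5),(5,6),(6,8),(8,9.3),(11.5,14),(18,25)): 
    k=(r>a)&(r<b); print(a,b,k.sum(),np.round(np.median(W[k,2])*1000,2),np.round(W[k,2].mean()*1000,2))
E
```

```text
0 3 92 62.39 62.42
3 4.5 123 62.44 62.42
5 6 119 62.52 62.45
6 8 302 62.23 62.25
8 9.3 279 62.02 60.91
11.5 14 492 50.24 50.18
18 25 2743 47.15 47.16
```

```bash
python3 -c "
from workcell import workorder
print(workorder.job_done())"
```

```text
the job is handed in; nothing more can be done
None
```

The rivet is seated with its flange on the panel and the pin is pressed flush with the collar (within about 0.1 mm by depth). The last pressing step read 20.4 N, slightly over the "about 20 N" limit but under the 22 N cracking limit. The arm ended clear of everything and the job is handed in; no verdict was returned.

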